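Set the slide carrier on the scan line and start the scan

TASK

The flatbed scanner's lid is off and the carrier with four microscope slides lies askew on its glass, short of the red line. Push the carrier along the glass, keeping it flat, until its leading edge lies on that scribed line, square to it along its whole length (the strip beyond is the scanner's calibration zone), and let go of it; then press the green start button fully down and release it. Leave the bottle, the sample jar and the Petri dish where they stand.

Things in the scene. Friction and masses are not known exactly. Their poses are not given: they have to be found in the camera images.
- scanner: Grey A4 flatbed scanner without lid, fixed: 290 mm along its x, 430 mm along its y; origin at the centre of its underside. Its top is one flush flat deck at z = 55 mm with no stops. The glass, 216 mm in x, 300 mm in y, is centred in it, a 10 mm scale along its +x side. Near the +y end lie the red line and the white calibration strip; the start button is on the strip along the -x side.
- line (a point): Middle of the red scribed line on the glass: the line runs along the scanner's x, 216 mm long and 3 mm wide, at y = +125 mm, z = 55 mm in the scanner's frame. Axes as the scanner's; the carrier comes from -y and is pushed towards +y.
- carrier: Loose aluminium frame with four microscope slides, flat on the glass: 128 mm along its x, 86 mm along y, 15 mm high, plain upright sides, about 0.22 kg; it stops when the push stops. Origin at the centre of its underside. The +y side (128 mm long) is the leading edge; the -y side, by the slides' white label ends, is the one to push. It starts up to 0.25 rad askew, some 10 to 20 cm short.
- edge_far (a point): Lower +x corner of the carrier's leading edge, at (+64, +43, 0) mm in the carrier's frame.
- edge_near (a point): Lower -x corner of the carrier's leading edge, at (-64, +43, 0) mm in the carrier's frame.
- start_top (a point): Centre of the top of the green start button, a round cap 22 mm across in a round black housing 38 mm across and 12 mm high on the scanner's control strip. The cap's top lies at (-126.5, -60, 77) mm in the scanner's frame, 22 mm above the deck; it is pressed straight down.
- start (a joint): Travel of the start button in m: 0 released, 0.006 fully down, which takes 5 N; it springs back.
- reagent_bottle: Loose clear bottle with a blue cap, 66 mm across, 140 mm high, standing on the bench; origin at the centre of its foot. Leave it alone.
- sample_jar: Loose amber sample jar with a white cap, 38 mm across, 45 mm high, standing on the bench; origin at the centre of its foot. Leave it alone.
- petri_dish: Loose closed Petri dish, 90 mm across, 15 mm high, lying on the bench; origin at the centre of its underside. Leave it alone.
Things that resemble listed ones, but are neither listed nor needed, are in the scene too. What is shaped like the carrier but purple is not meant.

How it is judged:
On the way, in this order (a step that is already met when the one before it is completed fails the run):
1. the carrier's leading edge lies on the red line, square and flat on the glass, at rest and let go (y of edge_far in the frame of line between -0.003 and 0.003 m and z of edge_far in the frame of line between -0.003 and 0.003 m and x of edge_far in the frame of line between -0.108 and 0.108 m and y of edge_near in the frame of line between -0.003 and 0.003 m and z of edge_near in the frame of line between -0.003 and 0.003 m and x of edge_near in the frame of line between -0.108 and 0.108 m and contact force between the fingers and carrier below 0.1 N and linear speed of carrier below 0.005 m/s), for 0.3 s.
2. the start button is pressed fully down (value of joint start above 0.0052 m), for 0.05 s.
3. the start button is released (value of joint start below 0.001 m), for 0.1 s.
At the end, for the whole second after the job is handed in: Both corners of the carrier's leading edge lie within 3 mm of the middle of the red line, with the carrier flat on the glass, its leading edge within the glass's width, and at rest; the start button is up again; the bottle, jar and Petri dish are within 20 mm of where they started (y of edge_far in the frame of line between -0.003 and 0.003 m and z of edge_far in the frame of line between -0.003 and 0.003 m and x of edge_far in the frame of line between -0.108 and 0.108 m and y of edge_near in the frame of line between -0.003 and 0.003 m and z of edge_near in the frame of line between -0.003 and 0.003 m and x of edge_near in the frame of line between -0.108 and 0.108 m and linear speed of carrier below 0.005 m/s and distance of each of reagent_bottle, sample_jar, petri_dish from where it was at the start of the episode below 0.02 m and value of joint start below 0.001 m); the robot touches nothing.
It fails at once if the start button is pressed while the carrier is off the line (more than 5 mm at either corner) (value of joint start above 0.003 m and (y of any of edge_far, edge_near in the frame of line below -0.005 m or y of any of edge_far, edge_near in the frame of line above 0.005 m)).
It fails at once if the carrier is lifted or tipped off the glass (a leading corner more than 10 mm up, or tilted more than 0.15 rad) (z of any of edge_far, edge_near in the frame of line above 0.01 m or angle between carrier's own z axis and vertical above 0.15 rad).
It fails at once if the bottle, the jar or the Petri dish is moved by more than 20 mm (distance of any of reagent_bottle, sample_jar, petri_dish from where it was at the start of the episode above 0.02 m).
It also fails if it takes over 59 s, if anything falls off the work surface, if the arm or the gripper's body presses on something with over 40 N, if the wrist force passes 120 N, or if a joint passes its speed limit or range.

ROBOT

A 6-joint arm with a two-finger parallel gripper is mounted at the origin on the work surface. World frame = base frame: x ahead of the robot, y to its left, z up, the work surface at z = 0. Lengths are in m, angles in rad, forces in N, time in s.
With the tool pointing down it reaches from about 0.3 to 0.875 m from the base axis. Payload 6.4 kg.
Tool frame: the origin (TCP) lies midway between the tips of the shut fingers; the grasp point (between the pads) lies 19 mm behind it; z points along the fingers, y is the direction in which the jaws open and shut (so a half turn about z gives the same grasp; the last joint's range is limited). The gripper opens to 85 mm and grips with 20 to 120 N. Pads are 22 mm wide; open, the fingers measure 114 mm over their backs; the gripper's body (76 mm by 85 mm) begins 54 mm behind the grasp point. The pads swing forward as they close: fully open they stand 13 mm farther back than shut.
Start: joints at [-1.554, 0.181, 1.607, -0, 1.354, -0.206], TCP at [0.127, -0.561, 0.231] pointing down, gripper open.
Joint ranges: [-2.99, 2.99], [-0.89, 2.07], [0.3, 2.58], [-1.14, 4.28], [0, 2.63], [-3.12, 3.12]. Speed limits (rad/s): [2.57, 2.57, 3.01, 3.14, 3.14, 3.14].

INTERFACE

Orientations are given as a unit quaternion [w, x, y, z].
In Python, from bench import ctrl gives the robot as it stands. The module is installed in compiled form; this text tells all that it offers.
- The arm moves only by the tool arm_command, never from a script. Its argument "plan" is one flat list of numbers, 4 for each row, row after row: the shift along the tool's x, y, z in mm, then the turn about the tool's z in rad. A call has 1 to 20 rows; each row shifts and turns the commanded pose from where the row before left it, along the tool's axes as they then stand; what a row does not reach is not made up. A row lasts 1/10 s, in which the tool goes at most 50 mm and 8.59 degrees, less where a joint would pass 70% of its speed; a pose out of reach is approached as far as the arm can. A call is refused whole if a number of a shift passes 50 or a number of a turn 0.15, either way. A call with a gripper value outside its range is refused whole. "grip" is the opening, from 0 (shut) to 1 (fully open), set as the call begins (left out, the last holds). The fingers move at their own pace and stop on an object; the grip force is fixed at half the most. Time passes only in rows, so rows that do not move let the fingers close. It gives the time, the measured TCP pose, the force and the opening at its end, in the units of the state.
- ctrl.get_obs(): the state, without advancing time (a new reading comes with each control period).
- ctrl.camera(name): name is "side" or "top"; returns a dict with "color" (400x640x3 uint8, red, green, blue), "camera_matrix" (3x3 intrinsics, pixels), "eye" and "attitude" of the camera in the world. Camera axes: x right, y up, looking along -z (the intrinsics and any distortion apply to the point x, -y, -z); pixel columns grow to the right and rows downward; lengths in m; the calibration is good to about 2 mm. A picture is of the moment at which its call begins. There is no depth.
- ctrl.hand_in(): hands the job in, once; it reports no verdict.
The state is a dict: "time_s": time; "q": joint angles; "dq": joint speeds; "joint_efforts": joint torques, N m; "eef_pos": TCP position; "eef_rot": TCP orientation; "wrist_force": force on the tool from outside, world axes, zero at the start; "torque": the same for the moment, N m; "opening": opening from 0.0 (shut) to 1.0 (fully open).
Only numpy, scipy, OpenCV 4.12 (cv2) and the standard library are available. Lean on these libraries where they do the work, as an engineer would, in place of code of your own. Each camera call takes 0.05 s, during which the arm holds its last target. There are 200 camera calls.

## Working session

There is one attempt and no reset: what is moved stays moved. The work goes in short steps, Python scripts to look and compute and a tool call to move; the robot and the scene stay as the last step left them, time stands still between calls to the robot, and variables do not carry over. Pictures are saved under pics/ and viewed, about 8 in all and at most 12, crops included, and the job is handed in when it is done.

Besides the shell and the picture viewer there is one more tool, called by a JSON object that holds its "method" and its "body", one argument or row to a line. arm_command: Moves the arm, as the interface text tells. Its arguments: {"type":"object","properties":{"plan":{"type":"array","items":{"type":"number"}},"grip":{"type":"number"}},"required":["plan"]}

```bash
mkdir -p pics; cat > h.py <<'E'
from bench import ctrl
import numpy as np, cv2
from scipy.spatial.transform import Rotation as R
def shot(n,f=None):
    c=ctrl.camera(n)
    if f: cv2.imwrite(f'pics/{f}.png',c['color'][:,:,::-1])
    return c
def att(c):
    a=np.array(c['attitude'],float)
    return a if a.shape==(3,3) else R.from_quat(a[[1,2,3,0]]).as_matrix()
def ray(c,uv):
    K=np.array(c['camera_matrix']);p=np.linalg.inv(K)@np.array([uv[0],uv[1],1.])
    return np.array(c['eye']),att(c)@np.array([p[0],-p[1],-p[2]])
def onz(c,uv,z):
    e,d=ray(c,uv);return e+d*(z-e[2])/d[2]
def proj(c,P):
    p=att(c).T@(np.array(P)-np.array(c['eye']));q=np.array(c['camera_matrix'])@np.array([p[0],-p[1],-p[2]]);return q[:2]/q[2]
E
python3 - <<'E'
from h import *
for n in('top','side'):
    c=shot(n,n+'1');print({k:v for k,v in c.items() if k!='color'})
print(ctrl.get_obs())
E
```

```text
{'camera_matrix': array([[381.16711514,   0.        , 312.61541601],
       [  0.        , 381.16711514, 200.59428884],
       [  0.        ,   0.        ,   1.        ]]), 'eye': array([0.36359224, 0.00930859, 1.10519656]), 'attitude': array([-0.69920059, -0.05011014,  0.04730831,  0.7115964 ])}
{'camera_matrix': array([[411.76524436,   0.        , 317.68951758],
       [  0.        , 411.76524436, 196.01892565],
       [  0.        ,   0.        ,   1.        ]]), 'eye': array([0.33190884, 0.8065823 , 0.73783534]), 'attitude': array([-0.10043975, -0.04930616,  0.42590255,  0.89782391])}
{'time_s': 0.1, 'q': array([-1.55427267e+00,  1.81490186e-01,  1.60788224e+00, -7.64069601e-06,
        1.35377324e+00, -2.06318388e-01]), 'dq': array([-0.0008603 , -0.00227947, -0.0012508 ,  0.00030588, -0.00024405,
       -0.00117075]), 'joint_efforts': array([ 9.19223130e-04, -4.45872545e+01, -3.52237701e+01, -2.59238568e-04,
        4.16915209e-03,  1.84840286e-05]), 'eef_pos': array([ 0.12707265, -0.56029354,  0.2304735 ]), 'eef_rot': array([-7.73368742e-04,  9.93798706e-01,  1.11191411e-01,  6.98648066e-05]), 'wrist_force': array([-0.06149377, -0.37016699,  0.28543411]), 'torque': array([-0.07479794, -0.02796432,  0.00331156]), 'opening': 1.006199937795332}
```

View pics/top1.png

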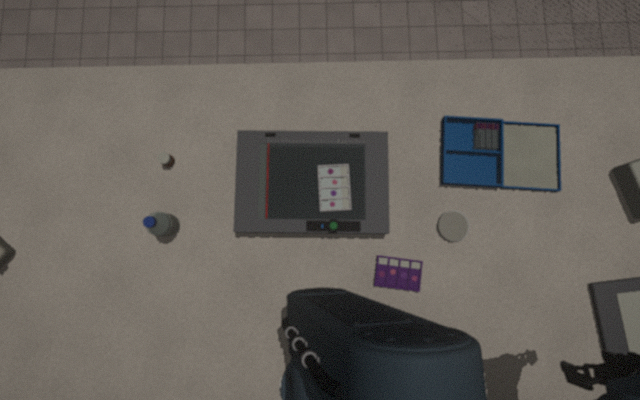

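View pics/side1.png

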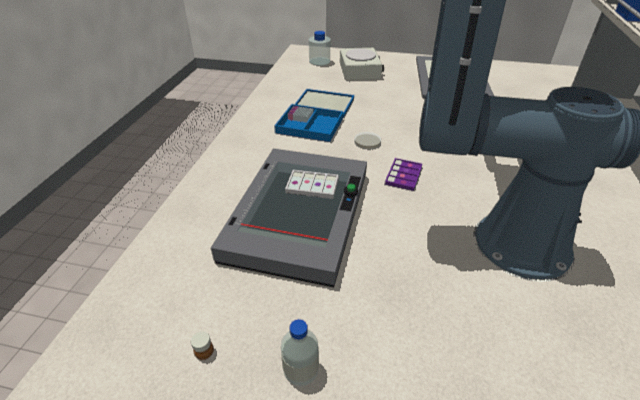

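Top view: the scanner spans (235–388, 130–237), with the red line at column ~267, the carrier at ~(334, 187) and the button at ~(333, 226). Scanner +y points to world +y (image left). The bottle, jar and dish stand clear of the work area.

```bash
python3 - <<'E'
from h import *
a=cv2.imread('pics/top1.png')[125:240,230:395];b=cv2.imread('pics/side1.png')[145:290,205:375]
a=cv2.convertScaleAbs(a,alpha=1.5)
a=cv2.resize(a,None,fx=2.4,fy=2.4,interpolation=2);b=cv2.resize(b,None,fx=2.3,fy=2.3,interpolation=2)
h=max(a.shape[0],b.shape[0]);f=lambda i:cv2.copyMakeBorder(i,0,h-i.shape[0],0,0,0)
cv2.imwrite('pics/crop1.png',np.hstack([f(a),f(b)]))
E
cat > m.py <<'E'
from h import *
def big(m,roi):
    z=np.zeros_like(m);x0,y0,x1,y1=roi;z[y0:y1,x0:x1]=m[y0:y1,x0:x1]
    return z
ROI={'top':(240,135,385,236),'side':(215,150,365,285)}
def meas(n,f=None,zc=.070,zl=.055):
    c=shot(n,f);im=cv2.GaussianBlur(c['color'],(0,0),.6).astype(int);r,g,b=im[...,0],im[...,1],im[...,2]
    red=big(((r>1.6*g)&(r>1.6*b)&(r-g>25)).astype(np.uint8),ROI[n])
    red=cv2.morphologyEx(red,cv2.MORPH_CLOSE,np.ones((3,3)))
    k,l,s,_=cv2.connectedComponentsWithStats(red)
    pts=np.argwhere(l==1+np.argmax(s[1:,4]))[:,::-1]
    w=(r-g)[pts[:,1],pts[:,0]]
    P=np.array([onz(c,p,zl)[:2] for p in pts])
    return c,im,pts,P,w
def linefit(P):
    vx,vy,x,y=cv2.fitLine(P.astype(np.float32),cv2.DIST_HUBER,0,.001,.001).ravel()
    s=np.sign(vx);return np.array([x,y]),np.array([vx,vy])*s
E
python3 - <<'E'
from m import *
for n in('top','side'):
    c,im,pts,P,w=meas(n)
    o,d=linefit(P);t=(P-o)@d
    print(n,'red',len(P),pts.min(0),pts.max(0),'mid',o+d*(t.min()+t.max())/2,'len',np.ptp(t),'yaw',np.arctan2(d[1],d[0]))
    r,g,b=im[...,0],im[...,1],im[...,2]
    gr=big(((g>1.3*r)&(g>1.15*b)&(g>60)).astype(np.uint8),ROI[n]);q=np.argwhere(gr)[:,::-1].mean(0);print('green',gr.sum(),q,onz(c,q,.077))
    wh=big((im.min(2)>{'top':105,'side':140}[n]).astype(np.uint8),ROI[n]);wh=cv2.morphologyEx(wh,cv2.MORPH_CLOSE,np.ones((5,5)))
    cs=max(cv2.findContours(wh,0,2)[0],key=cv2.contourArea)
    Q=np.array([onz(c,p[0],.070)[:2] for p in cs]).astype(np.float32)
    print('carr',cv2.contourArea(cs),cv2.minAreaRect(Q*1000),cv2.boundingRect(cs))
E
```

```text
top red 146 [265 144] [269 217] mid [0.56989922 0.1387562 ] len 0.2082126176633387 yaw -0.027853938
green 44 [333.06818182 225.04545455] [ 0.43870086 -0.04188048  0.077     ]
carr 1220.5 ((543.5099487304688, -47.39909362792969), (123.4770278930664, 82.84040832519531), 2.1959450244903564) (318, 165, 32, 46)
side red 197 [241 223] [327 240] mid [0.57012795 0.13881485] len 0.21451992196816583 yaw -0.029141288
green 61 [350.83606557 186.73770492] [ 0.43797139 -0.03854191  0.077     ]
carr 2511.0 ((710.9472045898438, 5.232208251953125), (163.57064819335938, 378.42547607421875), 23.78703498840332) (215, 150, 57, 90)
```

View pics/crop1.png

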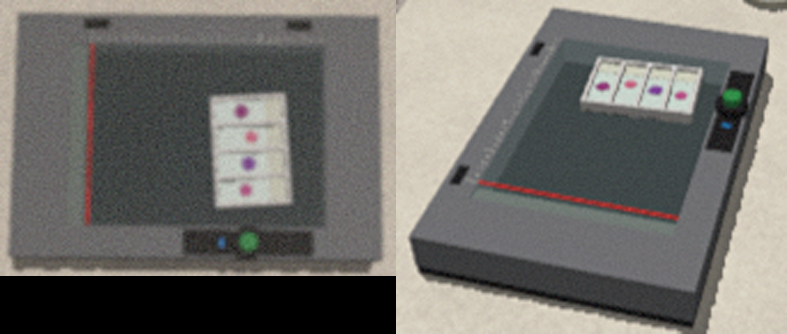

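The two views agree on the line's middle, (0.570, 0.139) at z = 55 mm, with scanner yaw -0.0285. The carrier is at about (0.5435, -0.047), yaw about +0.038. I'll push with both open fingers side by side along the -y side, which also squares the carrier.

```bash
cat > plan.py <<'E'
from h import *
def rows(tgt,yaw,n,nt):
    o=ctrl.get_obs();p=np.array(o['eef_pos']);Rm=R.from_quat(np.array(o['eef_rot'])[[1,2,3,0]]).as_matrix()
    y0=np.arctan2(Rm[1,0],Rm[0,0]);dt=-(yaw-y0);out=[]
    d=(np.array(tgt)-p)/n
    for i in range(n):
        t=y0-(dt/nt)*min(i,nt)
        x=np.array([np.cos(t),np.sin(t),0]);yy=np.array([np.sin(t),-np.cos(t),0])
        out+=[round(float(d@x)*1e3,1),round(float(d@yy)*1e3,1),round(float(-d[2])*1e3,1),round(dt/nt,4) if i<nt else 0]
    print(p.round(4),'yaw',round(y0,4),'F',np.round(o['wrist_force'],2));print(out)
E
python3 -c "
from plan import *
rows([.541,-.150,.18],1.5423,15,10)"
```

```text
[ 0.127  -0.5605  0.2307] yaw 0.2228 F [0.5  0.57 0.26]
[33.0, -20.6, 3.4, np.float64(-0.1319), 35.4, -16.1, 3.4, np.float64(-0.1319), 37.2, -11.3, 3.4, np.float64(-0.1319), 38.4, -6.3, 3.4, np.float64(-0.1319), 38.8, -1.2, 3.4, np.float64(-0.1319), 38.7, 3.9, 3.4, np.float64(-0.1319), 37.8, 9.0, 3.4, np.float64(-0.1319), 36.3, 13.9, 3.4, np.float64(-0.1319), 34.2, 18.5, 3.4, np.float64(-0.1319), 31.4, 22.9, 3.4, np.float64(-0.1319), 28.1, 26.8, 3.4, 0, 28.1, 26.8, 3.4, 0, 28.1, 26.8, 3.4, 0, 28.1, 26.8, 3.4, 0, 28.1, 26.8, 3.4, 0]
```

{"method": "arm_command", "body": {
  "plan": [33,-20.6,3.4,-0.132,35.4,-16.1,3.4,-0.132,37.2,-11.3,3.4,-0.132,38.4,-6.3,3.4,-0.132,38.8,-1.2,3.4,-0.132,38.7,3.9,3.4,-0.132,37.8,9,3.4,-0.132,36.3,13.9,3.4,-0.132,34.2,18.5,3.4,-0.132,31.4,22.9,3.4,-0.132,28.1,26.8,3.4,0,28.1,26.8,3.4,0,28.1,26.8,3.4,0,28.1,26.8,3.4,0,28.1,26.8,3.4,0,0,0,0,0,0,0,0,0,0,0,0,0],
  "grip": 1
}}

```text
time_s: 2.0
eef_pos: [0.5404, -0.1508, 0.1802]
eef_rot: [-0.0, 0.717, 0.697, -0.0]
wrist_force: [0.6, -0.1, -0.4]
opening: 1.0
```

{"method": "arm_command", "body": {
  "plan": [2,1,35,0,2,1,35,0,2,1,30,0,2,0,15,0,0,0,8,0,0,0,5,0,0,0,3,0,0,0,0,0,0,0,0,0]
}}

```text
time_s: 2.9
eef_pos: [0.5448, -0.1427, 0.0503]
eef_rot: [0.001, 0.717, 0.697, 0.0]
wrist_force: [-0.3, 0.5, 0.4]
opening: 1.006
```

```bash
python3 - <<'E'
from h import *
shot('side','s2');i=cv2.imread('pics/s2.png')[100:300,200:420];cv2.imwrite('pics/s2c.png',cv2.resize(i,None,fx=2.5,fy=2.5,interpolation=2))
E
```

```text
(no output)
```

View pics/s2c.png

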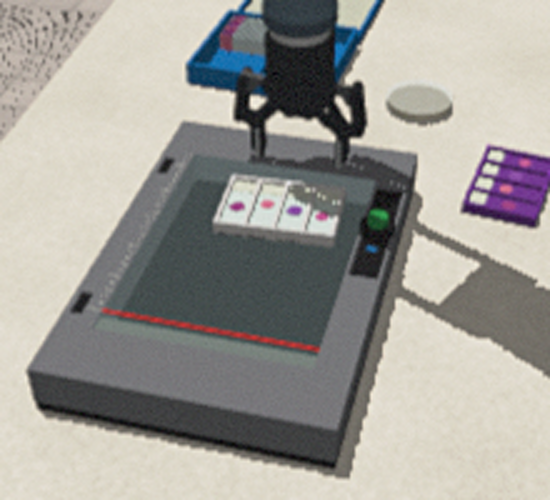

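The side view shows the gripper down behind the carrier with no contact; both fingers face its -y side. Now the coarse push.

{"method": "arm_command", "body": {
  "plan": [5,0,1.5,0,10,0,0,0,10,0,0,0,8,0,0,0,6,0,0,0,6,0,0,0,8,0,0,0,10,0,0,0,10,0,0,0,10,0,0,0,10,0,0,0,10,0,0,0,10,0,0,0,10,0,0,0,10,0,0,0,10,0,0,0,8,0,0,0,5,0,0,0,3,0,0,0,0,0,0,0]
}}

```text
time_s: 4.95
eef_pos: [0.5485, 0.0171, 0.0478]
eef_rot: [-0.0, 0.717, 0.697, 0.0]
wrist_force: [-0.5, 0.4, -0.1]
opening: 1.0
```

```bash
python3 - <<'E'
from h import *
print(ctrl.get_obs()['eef_pos'],ctrl.get_obs()['wrist_force'])
shot('side','s3');i=cv2.imread('pics/s3.png')[150:280,210:370];a=cv2.resize(i,None,fx=4,fy=4,interpolation=2)
cv2.imwrite('pics/s3c.png',a)
E
```

```text
[0.54852588 0.01706259 0.04775575] [-0.50753587  0.36430564 -0.12092903]
```

View pics/s3c.png

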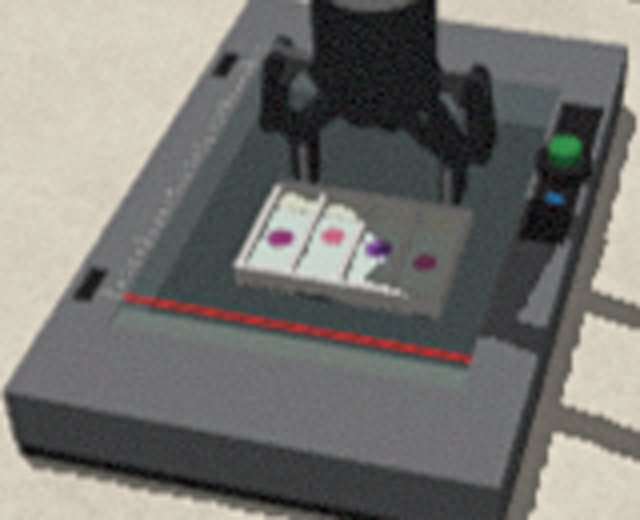

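Both fingers are against the carrier, its edge nearly parallel to the line and ~20 mm short. Next I'll measure the leading lower edge on the glass plane.

```bash
cat > edge.py <<'E'
from h import *
from scipy.ndimage import gaussian_filter1d as gf
L=np.array([.5700,.1388,.055]);xh=np.array([.9996,-.0285,0]);yh=np.array([.0285,.9996,0])
def edge(n='side',lo=-35,f=None,N=3,X=(-90,90)):
    im=0
    for _ in range(N): c=shot(n);im=im+c['color'].astype(np.float32)/N
    if f: cv2.imwrite(f'pics/{f}.png',im[:,:,::-1])
    xs=np.arange(X[0],X[1],2.);ss=np.arange(lo-25,20,.25)
    uv=np.array([[proj(c,L+xh*x/1e3+yh*s/1e3) for s in ss] for x in xs],np.float32)
    S=cv2.remap(im,uv[...,0],uv[...,1],cv2.INTER_LINEAR)
    red=S[...,0]-S[...,1];gry=S[...,1]
    for k in range(0,len(xs)-4,5):
        rp=red[k:k+5].mean(0);gp=gf(gry[k:k+5].mean(0),3);w=np.clip(rp-rp.max()*.4,0,None);rc=(w*ss).sum()/w.sum()
        d=np.gradient(gp,.25);m=(ss>lo)&(ss<rc-2);i=np.where(m)[0]
        j=i[np.argmin(d[i])];print(xs[k]+4,'red %.2f (%.0f) edge %.2f drop %.1f'%(rc,rp.max(),ss[j],d[j]),'prof',gp[(ss%4==0)&(ss>=lo)&(ss<8)].round().astype(int))
E
python3 -c "
from edge import *
edge()"
```

```text
-86.0 red -0.18 (112) edge -3.50 drop -4.7 prof [73 73 73 72 72 73 74 65 51 66]
-76.0 red -0.01 (106) edge -2.25 drop -4.9 prof [95 81 73 73 73 72 73 66 50 65]
-66.0 red 0.00 (108) edge -2.75 drop -4.8 prof [96 79 71 72 73 73 73 66 51 65]
-56.0 red -0.03 (111) edge -3.25 drop -4.2 prof [97 88 74 71 72 72 73 64 53 65]
-46.0 red -0.15 (108) edge -3.25 drop -4.6 prof [98 87 74 71 72 73 73 66 51 65]
-36.0 red -0.12 (107) edge -2.75 drop -4.9 prof [100  90  74  72  72  73  74  65  50  65]
-26.0 red 0.05 (107) edge -27.25 drop -4.7 prof [99 89 74 71 72 73 73 65 52 65]
-16.0 red -0.07 (100) edge -30.25 drop -4.9 prof [93 75 69 73 73 73 74 65 53 66]
-6.0 red -0.08 (108) edge -30.25 drop -7.5 prof [84 57 67 72 73 72 74 65 50 66]
4.0 red -0.04 (103) edge -31.25 drop -6.5 prof [89 67 70 73 73 73 73 65 52 65]
14.0 red 0.09 (98) edge -3.00 drop -4.7 prof [97 85 74 72 72 73 74 67 53 65]
24.0 red -0.14 (112) edge -3.50 drop -4.8 prof [95 81 73 72 72 73 73 65 53 66]
34.0 red -0.12 (101) edge -2.50 drop -4.6 prof [94 80 73 72 73 73 72 65 50 64]
44.0 red 0.09 (98) edge -3.00 drop -4.6 prof [97 84 74 72 72 72 73 66 53 65]
54.0 red -0.10 (110) edge -3.50 drop -4.3 prof [75 73 72 73 72 73 73 65 53 65]
64.0 red -0.21 (99) edge -3.50 drop -4.0 prof [73 72 73 73 72 72 74 65 52 65]
74.0 red 0.00 (101) edge -2.75 drop -5.0 prof [74 73 72 73 72 72 72 66 51 66]
84.0 red -0.04 (109) edge -3.25 drop -4.8 prof [73 72 73 72 72 72 73 65 53 65]
```

{"method": "arm_command", "body": {
  "plan": [2,0,0,0,4,0,0,0,4,0,0,0,4,0,0,0,3,0,0,0,2,0,0,0,1,0,0,0,0,0,0,0,0,0,0,0]
}}

```text
time_s: 6.05
eef_pos: [0.5491, 0.0368, 0.0478]
eef_rot: [-0.0, 0.717, 0.697, 0.0]
wrist_force: [-0.6, 0.3, 0.2]
opening: 1.003
```

```bash
sed -i 's/ss<rc-2)/ss<rc-cut)/;s/X=(-90,90)/X=(-80,50),cut=4/' edge.py; python3 -c "
from edge import *
edge(lo=-14,f='s4')
o=ctrl.get_obs();print(o['eef_pos'],(o['eef_pos']-L)@yh,o['wrist_force'])"
```

```text
-76.0 red -0.03 (106) edge -10.75 drop -4.4 prof [92 76 63 50 65]
-66.0 red -0.04 (108) edge -10.00 drop -5.3 prof [90 70 65 50 64]
-56.0 red -0.04 (111) edge -8.50 drop -4.5 prof [95 79 65 52 66]
-46.0 red -0.12 (109) edge -9.75 drop -4.4 prof [94 79 65 51 64]
-36.0 red -0.10 (106) edge -4.25 drop -4.3 prof [92 79 64 50 66]
-26.0 red 0.05 (107) edge -4.00 drop -4.7 prof [92 78 67 52 65]
-16.0 red -0.03 (100) edge -4.25 drop -5.0 prof [91 78 66 52 66]
-6.0 red -0.09 (106) edge -4.25 drop -5.1 prof [95 82 67 51 66]
4.0 red -0.01 (103) edge -4.25 drop -4.7 prof [95 83 66 50 64]
14.0 red 0.09 (98) edge -10.00 drop -4.6 prof [97 81 66 51 65]
24.0 red -0.12 (112) edge -4.25 drop -5.5 prof [95 82 66 51 65]
34.0 red -0.15 (99) edge -10.25 drop -5.0 prof [90 72 62 51 65]
44.0 red 0.11 (99) edge -10.50 drop -4.5 prof [92 76 65 51 65]
[0.54917268 0.0365963  0.04781343] -0.10275639282556302 [ 0.71152582 -1.1402656   0.88837502][ WARN:0@2.651] global loadsave.cpp:1063 imwrite_ Unsupported depth image for selected encoder is fallbacked to CV_8U.
```

{"method": "arm_command", "body": {
  "plan": [1,0,0,0,1.5,0,0,0,1.5,0,0,0,1,0,0,0,0,0,0,0,0,0,0,0,-5,0,0,0,-15,0,0,0,-20,0,-5,0,-20,0,-30,0,-40,0,-45,0,-45,0,-45,0,-45,0,-45,0,-45,0,0,0,-45,0,0,0,0,0,0,0,0,0,0,0]
}}

```text
time_s: 7.9
eef_pos: [0.5414, -0.2139, 0.1906]
eef_rot: [-0.0, 0.718, 0.696, 0.0]
wrist_force: [-0.2, -0.6, 0.3]
opening: 0.999
```

```bash
python3 - <<'E'
from h import *
print(ctrl.get_obs()['eef_pos'])
a=shot('top','t5')['color'][135:230,240:380,::-1];b=shot('side','s5')['color'][165:255,225:350,::-1]
a=cv2.resize(cv2.convertScaleAbs(a,alpha=1.5),(560,380),interpolation=2)[:, :400];b=cv2.resize(b,(528,380),interpolation=2)
cv2.imwrite('pics/c5.png',np.hstack([a,b])[:,:800])
E
```

```text
[ 0.54135851 -0.21388815  0.1905648 ]
```

View pics/c5.png

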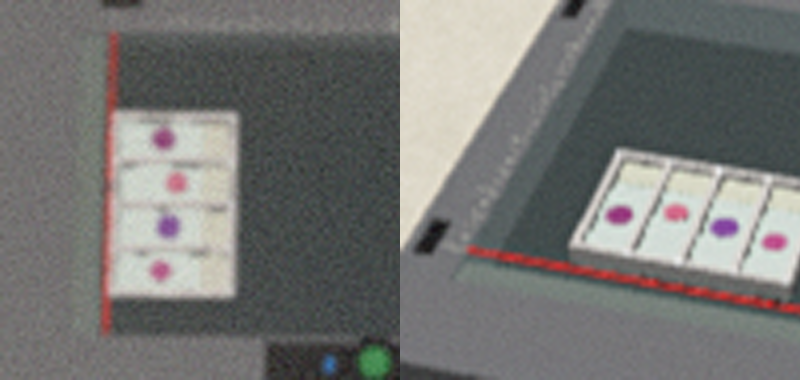

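```bash
cat > e2.py <<'E'
from edge import *
def run(n,z,lo,hi,glassside,N=4,X=(-72,40)):
    im=0
    for _ in range(N): c=shot(n);im=im+c['color'].astype(np.float32)/N
    L2=L+[0,0,z-.055]
    xs=np.arange(X[0],X[1]+.1,2.);ss=np.arange(lo,hi,.25);sr=np.arange(-8,8,.25)
    def samp(Lp,s): 
        uv=np.array([[proj(c,Lp+xh*x/1e3+yh*t/1e3) for t in s] for x in xs],np.float32);return cv2.remap(im,uv[...,0],uv[...,1],cv2.INTER_LINEAR)
    A=samp(L2,ss)[...,1];B=samp(L,sr);B=B[...,0]-B[...,1]
    res=[]
    for k in range(0,len(xs)-6,7):
        g=gf(A[k:k+7].mean(0),2);w=B[k:k+7].mean(0);w=np.clip(w-.4*w.max(),0,None);rc=(w*sr).sum()/w.sum()
        dk,br=np.percentile(g,8),np.percentile(g,85);h=(dk+br)/2
        i=np.where(np.diff((g>h).astype(int))!=0)[0]
        e=[round(float(ss[j]+.25*(h-g[j])/(g[j+1]-g[j])),2) for j in i];res.append((xs[k]+6,round(float(rc),2),e,round(float(dk)),round(float(br))))
    print(n,z,*res,sep='\n ')
E
python3 -c "
from e2 import *
run('top',.055,-105,-70,0);run('top',.070,-105,-70,0)
run('side',.055,-15,-2.2,0)
edge(lo=-14,X=(-20,-9))
"
```

```text
top
 0.055
 (np.float64(-66.0), 1.05, [-88.39], 50, 133)
 (np.float64(-52.0), 0.82, [-88.62], 49, 128)
 (np.float64(-38.0), 0.8, [-88.3], 50, 133)
 (np.float64(-24.0), 0.75, [-89.01], 50, 124)
 (np.float64(-10.0), 0.73, [-88.52], 49, 128)
 (np.float64(4.0), 0.96, [-88.26], 49, 131)
 (np.float64(18.0), 1.01, [-89.09], 49, 127)
 (np.float64(32.0), 1.37, [-88.49], 48, 133)
top
 0.07
 (np.float64(-66.0), 1.07, [-89.17], 49, 133)
 (np.float64(-52.0), 0.82, [-89.23], 50, 128)
 (np.float64(-38.0), 0.76, [-88.95], 50, 133)
 (np.float64(-24.0), 0.81, [-89.88], 49, 122)
 (np.float64(-10.0), 0.73, [-88.85], 49, 132)
 (np.float64(4.0), 0.99, [-89.19], 50, 128)
 (np.float64(18.0), 1.05, [-89.61], 49, 129)
 (np.float64(32.0), 1.28, [-89.14], 49, 129)
side
 0.055
 (np.float64(-66.0), -0.04, [-5.65], 69, 105)
 (np.float64(-52.0), 0.14, [-4.73], 83, 106)
 (np.float64(-38.0), 0.14, [-4.84], 82, 107)
 (np.float64(-24.0), 0.2, [-4.81], 79, 106)
 (np.float64(-10.0), 0.31, [-5.09], 77, 109)
 (np.float64(4.0), 0.07, [-5.21], 79, 108)
 (np.float64(18.0), 0.17, [-4.94], 83, 108)
 (np.float64(32.0), 0.11, [-4.83], 85, 109)
-16.0 red 0.17 (102) edge -4.00 drop -8.5 prof [105 104  86  57  68]
```

Both views put the leading edge 4 ± 0.5 mm short and square. I'll re-approach and push the rest.

```bash
python3 -c "
from plan import *
rows([.5481,-.0006,.120],1.5423,7,1)"
```

```text
[ 0.5422 -0.2123  0.1909] yaw 1.5427 F [-0.26 -0.45 -0.05]
[30.3, -0.0, 10.1, np.float64(0.0004), 30.3, -0.0, 10.1, 0, 30.3, -0.0, 10.1, 0, 30.3, -0.0, 10.1, 0, 30.3, -0.0, 10.1, 0, 30.3, -0.0, 10.1, 0, 30.3, -0.0, 10.1, 0]
```

{"method": "arm_command", "body": {
  "plan": [30.3,0,10,0,30.3,0,10,0,30.3,0,10,0,30.3,0,10,0,30.3,0,10,0,30.3,0,10,0,30.3,0,10,0,0,0,30,0,0,0,25,0,0,0,12,0,0,0,6,0,0,0,0,0,0,0,0,0,0,0,0,0]
}}

```text
time_s: 10.15
eef_pos: [0.5491, -0.0007, 0.0491]
eef_rot: [0.001, 0.717, 0.697, 0.001]
wrist_force: [0.4, -0.7, -0.0]
opening: 0.996
```

```bash
python3 -c "
from edge import *
for i in range(3):
  o=ctrl.get_obs();print(o['eef_pos'],(o['eef_pos']-L)@yh*1e3,(o['eef_pos']-L)@xh*1e3);shot('side')"
```

```text
[ 0.5491462  -0.00065046  0.0491343 ] -139.98901439981694 -16.871115533135853
[ 0.54898735 -0.00058336  0.04902239] -139.92646386735498 -17.031819282067815
[ 5.48876238e-01 -5.25536980e-04  4.88838220e-02] -139.87183398195162 -17.144534694529373
```

{"method": "arm_command", "body": {
  "plan": [5,0,0,0,8,0,0,0,8,0,0,0,8,0,0,0,5,0,0,0,4,0,0,0,2,0,0,0,2,0,0,0,1.5,0,0,0,1,0,0,0,1,0,0,0,0,0,0,0,0,0,0,0,0,0,0,0]
}}

```text
time_s: 11.7
eef_pos: [0.5494, 0.0452, 0.0479]
eef_rot: [-0.0, 0.717, 0.697, 0.0]
wrist_force: [0.7, -1.0, -0.3]
opening: 0.999
```

```bash
python3 -c "
from edge import *
o=ctrl.get_obs();print((o['eef_pos']-L)@yh*1e3,o['wrist_force'])"
```

```text
-94.15840314414538 [ 0.69824722 -0.98511898 -0.28011051]
```

{"method": "arm_command", "body": {
  "plan": [-5,0,0,0,-15,0,0,0,-20,0,-5,0,-20,0,-30,0,-40,0,-45,0,-45,0,-45,0,-45,0,-45,0,-45,0,0,0,-45,0,0,0,0,0,0,0,0,0,0,0]
}}

```text
time_s: 12.8
eef_pos: [0.5415, -0.2102, 0.1907]
eef_rot: [-0.0, 0.718, 0.696, 0.0]
wrist_force: [-0.7, 0.5, -0.2]
opening: 0.997
```

```bash
python3 - <<'E'
from e2 import *
run('top',.055,-105,-70,0);run('top',.070,-105,-70,0)
run('side',.055,-8,4,0)
run('side',.055,-4,4,0,X=(60,100))
run('top',.055,-105,-70,0,X=(60,100))
a=shot('top','t6')['color'][135:230,240:380,::-1];b=shot('side','s6')['color'][165:255,225:350,::-1]
a=cv2.resize(cv2.convertScaleAbs(a,alpha=1.5),(560,380),interpolation=2)[:, :270];b=cv2.resize(b,(528,380),interpolation=2)
cv2.imwrite('pics/c6.png',np.hstack([a,b])[:,:800])
E
```

```text
top
 0.055
 (np.float64(-66.0), 0.79, [-84.83], 50, 130)
 (np.float64(-52.0), 1.13, [-85.17], 49, 125)
 (np.float64(-38.0), 1.02, [-84.78], 49, 130)
 (np.float64(-24.0), 0.92, [-85.52], 50, 124)
 (np.float64(-10.0), 0.37, [-85.14], 50, 126)
 (np.float64(4.0), 1.02, [-85.13], 49, 131)
 (np.float64(18.0), -0.33, [-85.61], 49, 126)
 (np.float64(32.0), 1.0, [-84.75], 49, 131)
top
 0.07
 (np.float64(-66.0), 1.16, [-85.53], 50, 131)
 (np.float64(-52.0), 0.88, [-85.76], 50, 124)
 (np.float64(-38.0), 1.0, [-85.45], 50, 132)
 (np.float64(-24.0), 0.81, [-86.28], 50, 122)
 (np.float64(-10.0), 0.41, [-85.69], 50, 131)
 (np.float64(4.0), 1.3, [-86.06], 49, 128)
 (np.float64(18.0), 0.35, [-86.11], 49, 129)
 (np.float64(32.0), 0.81, [-85.45], 49, 129)
side
 0.055
 (np.float64(-66.0), 1.04, [-0.87], 68, 104)
 (np.float64(-52.0), 0.95, [-0.74], 68, 104)
 (np.float64(-38.0), 0.89, [-0.85], 67, 104)
 (np.float64(-24.0), 0.74, [-0.98], 68, 104)
 (np.float64(-10.0), 1.14, [-0.69], 69, 104)
 (np.float64(4.0), 0.98, [-0.86], 68, 105)
 (np.float64(18.0), 1.01, [-1.17], 69, 105)
 (np.float64(32.0), 0.66, [-0.87], 66, 105)
side
 0.055
 (np.float64(66.0), -0.05, [-1.89, 2.44], 54, 65)
 (np.float64(80.0), -0.08, [-2.05, 2.33], 54, 64)
 (np.float64(94.0), -0.06, [-1.94, 2.35], 64, 77)
top
 0.055
 (np.float64(66.0), 0.43, [-104.44, -101.07, -88.98, -82.86, -78.74], 49, 51)
 (np.float64(80.0), 0.44, [-93.09, -90.07, -87.33, -72.44], 49, 51)
 (np.float64(94.0), 0.11, [-101.31, -96.53, -93.58, -77.99, -75.75, -71.92], 52, 53)
```

View pics/c6.png

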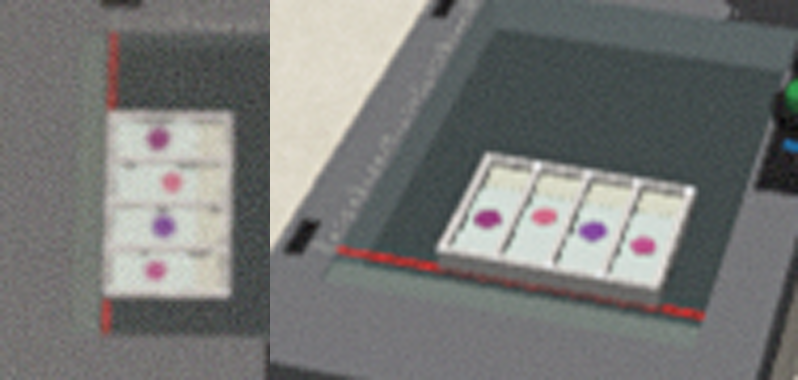

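The leading edge now lies on the line. The side view gives about -0.8 mm and the top view's trailing edge about ±0.5 mm, with no measurable skew. Now the button.

```bash
python3 -c "
from plan import *
rows([.4383,-.0415,.100],1.5423,8,1)"
```

```text
[ 0.5423 -0.2086  0.1909] yaw 1.5427 F [ 0.3   0.42 -0.32]
[20.5, -13.6, 11.4, np.float64(0.0004), 20.5, -13.6, 11.4, 0, 20.5, -13.6, 11.4, 0, 20.5, -13.6, 11.4, 0, 20.5, -13.6, 11.4, 0, 20.5, -13.6, 11.4, 0, 20.5, -13.6, 11.4, 0, 20.5, -13.6, 11.4, 0]
```

{"method": "arm_command", "body": {
  "plan": [20.5,-13.6,11.4,0,20.5,-13.6,11.4,0,20.5,-13.6,11.4,0,20.5,-13.6,11.4,0,20.5,-13.6,11.4,0,20.5,-13.6,11.4,0,20.5,-13.6,11.4,0,20.5,-13.6,11.4,0,0,0,0,0,0,0,0,0,0,0,0,0,0,0,0,0,0,0,0,0],
  "grip": 0
}}

```text
time_s: 15.2
eef_pos: [0.4388, -0.0423, 0.1002]
eef_rot: [0.0, 0.717, 0.697, 0.0]
wrist_force: [0.0, 0.5, -0.5]
opening: -0.002
```

```bash
python3 - <<'E'
from h import *
c=shot('side','s7');o=ctrl.get_obs();print(o['eef_pos'],o['opening'],o['wrist_force'])
i=cv2.imread('pics/s7.png')[120:270,230:400];cv2.imwrite('pics/s7c.png',cv2.resize(i,None,fx=3,fy=3,interpolation=2))
E
```

```text
[ 0.43860234 -0.0421804   0.10005634] 0.0018320610730725598 [-0.68617158  0.01871115  0.23775519]
```

View pics/s7c.png

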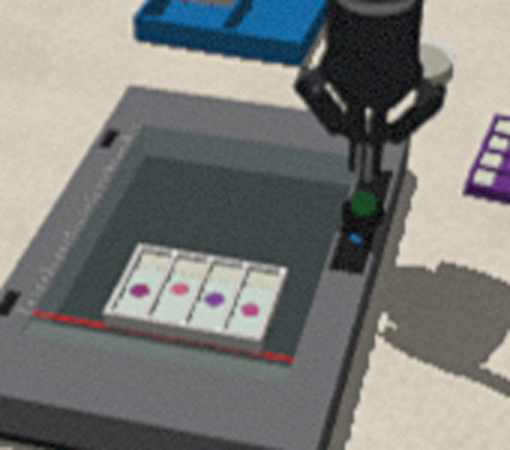

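The shut fingertips are centred above the green cap, so I press now.

{"method": "arm_command", "body": {
  "plan": [0,0,10,0,0,0,9,0,0,0,3,0,0,0,2,0,0,0,2,0,0,0,2,0,0,0,1,0,0,0,0.5,0,0,0,0,0,0,0,0,0,0,0,0,0]
}}

```text
time_s: 16.35
eef_pos: [0.4379, -0.0415, 0.0709]
eef_rot: [-0.0, 0.717, 0.697, -0.0]
wrist_force: [-6.5, 1.9, 11.4]
opening: 0.0
```

```bash
python3 -c "
from h import *
for i in range(4): o=ctrl.get_obs();print(o['eef_pos'],o['wrist_force']);shot('side')"
```

```text
[ 0.4378949  -0.04147152  0.07092933] [-6.4589397   1.88287886 11.43936595]
[ 0.43789173 -0.04148572  0.07091736] [-6.6127886   1.78966151 10.82799544]
[ 0.43791054 -0.04148074  0.0709344 ] [-6.10615704  2.10729056 11.30878679]
[ 0.43791382 -0.04147438  0.07093296] [-6.44027378  1.27206762 10.64151003]
```

The fingertips stopped at z = 70.9 mm with 11 N against the 5 N needed, so the button is fully down. Release and retreat, moving straight up before backing away.

{"method": "arm_command", "body": {
  "plan": [0,0,-2,0,0,0,-8,0,0,0,-20,0,0,0,-40,0,0,0,-40,0,-30,0,-20,0,-45,0,0,0,-45,0,0,0,-45,0,0,0,-30,0,0,0,0,0,0,0,0,0,0,0,0,0,0,0]
}}

```text
time_s: 17.85
eef_pos: [0.4327, -0.2356, 0.2002]
eef_rot: [-0.0, 0.717, 0.697, 0.0]
wrist_force: [0.1, -0.2, 0.2]
opening: 0.005
```

```bash
python3 - <<'E'
from e2 import *
o=ctrl.get_obs();print(o['eef_pos'],o['wrist_force'])
run('top',.055,-105,-70,0);run('side',.055,-8,4,0)
a=cv2.imread('pics/top1.png').astype(int)
c=shot('top','t8')['color'][:,:,::-1].astype(int)
for n,(x,y,w) in dict(bottle=(160,225,25),jar=(167,160,14),dish=(452,226,22)).items():
    s=np.s_[y-w:y+w,x-w:x+w];print(n,abs(a[s]-c[s]).mean())
cv2.imwrite('pics/t8.png',c)
E
```

```text
[ 0.43268685 -0.23555021  0.20023798] [ 0.05866948 -0.20532146  0.23058161]
top
 0.055
 (np.float64(-66.0), 1.09, [-84.99], 50, 130)
 (np.float64(-52.0), 0.8, [-85.11], 50, 124)
 (np.float64(-38.0), 0.89, [-84.74], 50, 130)
 (np.float64(-24.0), 0.75, [-85.52], 50, 124)
 (np.float64(-10.0), 0.44, [-85.21], 49, 125)
 (np.float64(4.0), 1.22, [-85.06], 49, 131)
 (np.float64(18.0), 0.1, [-85.61], 49, 126)
 (np.float64(32.0), 1.36, [-84.73], 48, 132)
side
 0.055
 (np.float64(-66.0), 1.0, [-0.79], 69, 105)
 (np.float64(-52.0), 0.96, [-0.77], 68, 105)
 (np.float64(-38.0), 0.89, [-1.07], 68, 106)
 (np.float64(-24.0), 0.71, [-1.0], 68, 106)
 (np.float64(-10.0), 1.15, [-0.86], 70, 106)
 (np.float64(4.0), 0.99, [-0.86], 69, 106)
 (np.float64(18.0), 1.03, [-1.14], 70, 106)
 (np.float64(32.0), 0.69, [-0.88], 67, 106)
bottle 7.9901333333333335
jar 8.591836734693878
dish 53.4349173553719[ WARN:0@8.747] global loadsave.cpp:1063 imwrite_ Unsupported depth image for selected encoder is fallbacked to CV_8U.
```

View pics/t8.png

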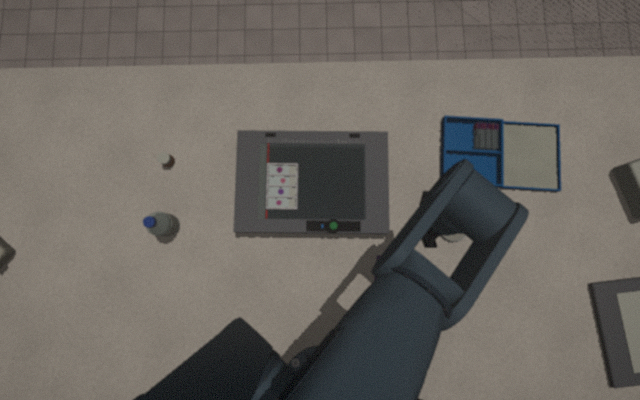

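The carrier is on the line at (282, 187). The bottle and jar are unmoved. The dish is mostly hidden under the arm, which stayed about 0.2 m above it.

```bash
python3 -c "
from h import *
print(ctrl.hand_in())"
```

```text
the job is handed in; nothing more can be done
None
```

I pushed the carrier onto the red line, pressed and released the start button, and handed the job in at about 18 s of the 59 s allowed. No verdict was reported.

- **Carrier:** Both open fingers pushed its -y side along the glass, which also squared it. In the last check the side view put the leading edge about 0.9 mm short of the line's middle. The top view, from the trailing edge, put it within about 1 mm either way. The two views differ by up to about 1.5 mm, but every reading is inside the 3 mm limit. Neither view showed measurable skew.
- **Start button:** I pressed with shut fingers until they stopped at z = 70.9 mm with about 11 N; fully down is 71 mm and takes 5 N. I did not measure the cap's height after release. The arm withdrew straight up, and the wrist force returned to about zero.
- **Bottle, jar and dish:** The bottle and jar look unchanged in the top view. The arm hid the Petri dish in the final image, so I could not check it directly. The arm only passed near it at about 0.2 m height, and I felt no contact.

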